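# Courtyard post shelf: square the tiles, stand the weighted tins

## Robot

A 7-joint arm with a two-finger parallel gripper is mounted at the origin on the work surface. World frame = base frame: x ahead of the robot, y to its left, z up, the work surface at z = 0. Lengths are in m, angles in degrees, forces in N, time in s.
With the tool pointing down it reaches from about 0.425 to 0.875 m from the base axis. Payload 4.7 kg.
Tool frame: the origin (TCP) lies at the very end of the fingers, on their centre line; the grasp point (between the pads) lies 19 mm behind it; z points along the fingers, y is the line along which they close (so a half turn about z gives the same grasp; the last joint's range is limited). The gripper opens to 87 mm and grips with 3 to 60 N. Pads are 19 mm wide; open, the fingers measure 117 mm over their backs; the gripper's body (75 mm by 190 mm) begins 51 mm behind the grasp point.
Start: joints at [64.865, 18.392, -4.016, 83.108, 1.295, 78.541, -3.26], TCP at [0.284, -0.585, 0.223] pointing down, gripper open.
Joint ranges: [-163.93, 163.93], [-17.29, 119.83], [-79.2, 71.16], [3.27, 140.29], [-89.18, 269.18], [5.43, 117.66], [-154.24, 154.24]. Speed limits (degrees/s): [147.25, 147.25, 180, 180, 180, 180, 180].

## Interface

Orientations are given as [roll, pitch, yaw] about the fixed x, y, z axes, in that order (R = Rz(yaw) Ry(pitch) Rx(roll)).
In Python, from cell import get_obs, eyes, env gives the robot as it stands.
- The arm moves only by the tool servo_tool, never from a script. Its argument "series" is a list that holds one entry, the list of rows, each a list of 7 numbers: the shift along the tool's x, y, z in units of 300 mm (1.0 is 300 mm), then the turn, a rotation vector about the tool's x, y, z in units of pi rad (1.0 is pi rad), then the opening, from 0 (shut) to 1 (fully open). In form: [[[tx, ty, tz, wx, wy, wz, gripper], ...]]. A call has 1 to 12 rows; each row is the pose to reach, as a shift and turn from the pose commanded when the call began, along the tool's axes at that moment, turning the shorter way round; what a row does not reach only later rows make up. A row lasts 1/12 s, in which the tool goes at most 41.7 mm and 7.16 degrees, less where a joint would pass 70% of its speed; a pose out of reach is approached as far as the arm can. A call with a number of a shift or a turn outside -1 to 1 is refused whole. A call with a gripper value outside its range is refused whole. The fingers move at their own pace and stop on an object; "grip_force" is the grip in N (left out, the last holds). Time passes only in rows, so rows that repeat a pose let the fingers close. It gives the time, the measured TCP pose, the force, the opening and the grip force at its end, in the units of the state.
- get_obs(): the state, without advancing time (a new reading comes with each control period).
- eyes.read_camera(name): name is "side" or "top" or "wrist"; returns a dict with "frame" (420x560x3 uint8, red, green, blue), "depth" (420x560 float32, m along the optical axis (not along the pixel's ray), 0 where there is no reading), "fx", "fy", "cx", "cy" (pixels), "origin" and "rotation" of the camera in the world; the wrist camera has in their place "mount" (4x4, takes a point from camera to tool coordinates, whose origin is the TCP and whose axes are the flange's). Camera axes: x right, y down, z forward; pixel columns grow to the right and rows downward; lengths in m; the calibration is good to about 2 mm. A picture is of the moment at which its call begins: read the wrist's pose just before it.
- env.sign_off(): hands the job in; it is judged then, once.
The state is a dict: "time_s": time; "qpos": joint angles; "joint_velocities": joint speeds; "effort": joint torques, N m; "tool_pos": TCP position; "tool_rot": TCP orientation; "force": force on the tool from outside, world axes, zero at the start; "wrist_torque": the same for the moment, N m; "grip_width": finger opening in m; "grasp_force": force on a finger pad.
Only numpy, scipy, OpenCV 4.12 (cv2) and the standard library are available. Lean on these libraries where they do the work, as an engineer would, in place of code of your own. Each camera call takes 0.05 s, during which the arm holds its last target. There are 200 camera calls.

## Task

First push the leaning row of blue house tiles upright and tight against the stand's backstop, with their side edges lined up. Then block them in with the green key tins, which have a weight hidden at one end: find the heavy end (a tin lifted by its handle dips that way) and stand every tin heavy end down, upright and steady, on the stand's black rubber mat, the tiles still upright and lined up. Leave the bowl, keyring, wedge and other things where they are.

Things in the scene. Friction and masses are not known exactly. Their poses are not given: they have to be found in the camera images.
- stand: fixed steel stand: base plate 230 (x) x 260 (y) x 4 mm thick. Origin at the middle of the plate's underside, on the table; +x points to the backstop, z up. Backstop: upright steel plate 50 wide (y), 79 high, its tile-side face at x = +100. Tiles rest on the steel (z = 4). Black rubber mat, 90 (x) x 260 (y), its centre at x = -65, y = 0, its top at z = 6; the tins are to stand on it.
- tile1_mid (a point): centre of blue glazed tile 1 (next to the backstop), 14 thick (its x), 56 wide (its y), 75 tall (its z, points to its upper edge), 0.16 kg, loose. At the start the three lean with their tops towards the backstop, one against the next, feet up to 65 mm out; their side edges are not lined up. Pushed in low at the feet they slide upright and stay; pushed higher they only tip.
- tile2_mid (a point): centre of blue glazed tile 2 (middle of the row), 14 thick (its x), 56 wide (its y), 75 tall (its z, points to its upper edge), 0.16 kg, loose. At the start the three lean with their tops towards the backstop, one against the next, feet up to 65 mm out; their side edges are not lined up. Pushed in low at the feet they slide upright and stay; pushed higher they only tip.
- tile3_mid (a point): centre of blue glazed tile 3 (outermost, nearest the mat), 14 thick (its x), 56 wide (its y), 75 tall (its z, points to its upper edge), 0.16 kg, loose. At the start the three lean with their tops towards the backstop, one against the next, feet up to 65 mm out; their side edges are not lined up. Pushed in low at the feet they slide upright and stay; pushed higher they only tip.
- tin1_mid (a point): centre of a green tin with yellow bands, 140 long (its x) x 50 (y) x 50 high (z, towards the handle), 0.33 to 0.55 kg, loose, may be absent; lies on the table, handle up. A hidden weight at one end, + or - x, puts its balance point some 40 mm off the middle; all look alike. Ends domed (5 mm, within the 140): on its heavy end it stands straight after brief rocking, on its light end it leans or falls.
- tin1_handle (a point): middle of that tin's handle: black crossbar 46 long (tin's y) x 12 x 12 mm, 43 mm from the tin's top face, on a bail hinged at the middle of that face about the tin's y. A weak spring keeps it square to the face; lifted by it, the tin tips by up to 0.35 rad, heavy end down.
- tin2_mid (a point): centre of a green tin with yellow bands, 140 long (its x) x 50 (y) x 50 high (z, towards the handle), 0.33 to 0.55 kg, loose, may be absent; lies on the table, handle up. A hidden weight at one end, + or - x, puts its balance point some 40 mm off the middle; all look alike. Ends domed (5 mm, within the 140): on its heavy end it stands straight after brief rocking, on its light end it leans or falls.
- tin2_handle (a point): middle of that tin's handle: black crossbar 46 long (tin's y) x 12 x 12 mm, 43 mm from the tin's top face, on a bail hinged at the middle of that face about the tin's y. A weak spring keeps it square to the face; lifted by it, the tin tips by up to 0.35 rad, heavy end down.
- tin3_mid (a point): centre of a green tin with yellow bands, 140 long (its x) x 50 (y) x 50 high (z, towards the handle), 0.33 to 0.55 kg, loose, may be absent; lies on the table, handle up. A hidden weight at one end, + or - x, puts its balance point some 40 mm off the middle; all look alike. Ends domed (5 mm, within the 140): on its heavy end it stands straight after brief rocking, on its light end it leans or falls.
- tin3_handle (a point): middle of that tin's handle: black crossbar 46 long (tin's y) x 12 x 12 mm, 43 mm from the tin's top face, on a bail hinged at the middle of that face about the tin's y. A weak spring keeps it square to the face; lifted by it, the tin tips by up to 0.35 rad, heavy end down.
- tin4_mid (a point): centre of a green tin with yellow bands, 140 long (its x) x 50 (y) x 50 high (z, towards the handle), 0.33 to 0.55 kg, loose, may be absent; lies on the table, handle up. A hidden weight at one end, + or - x, puts its balance point some 40 mm off the middle; all look alike. Ends domed (5 mm, within the 140): on its heavy end it stands straight after brief rocking, on its light end it leans or falls.
- tin4_handle (a point): middle of that tin's handle: black crossbar 46 long (tin's y) x 12 x 12 mm, 43 mm from the tin's top face, on a bail hinged at the middle of that face about the tin's y. A weak spring keeps it square to the face; lifted by it, the tin tips by up to 0.35 rad, heavy end down.
- bowl: navy ceramic bowl, 120 across, 50 high; loose, to be left alone; origin at the underside
- keyring: chrome keyring with a brass tag, about 120 long, 8 high; loose, to be left alone; origin at the underside
- wedge: orange plastic door stop wedge, 120 x 40 x 30 high; loose, to be left alone; origin at the underside
- jar: closed jar, 70 across, 100 high; loose, to be left alone; origin at the underside
- brush: hand brush; loose, to be left alone; origin at the underside
- pot: terracotta pot, 110 across, 90 high; loose, to be left alone; origin at the underside
Things that resemble listed ones, but are neither listed nor needed, are in the scene too. What is shaped like the part that bears tile1_mid but brown or purple is not meant. What is shaped like the part that bears tin4_mid but orange or purple is not meant.

How it is judged (in metres and radians):
On the way, in this order (a step that is already met when the one before it is completed fails the run):
1. the three tiles stand upright against the backstop, side edges lined up (angle between each of tile1_mid, tile2_mid, tile3_mid's own z axis and vertical below 0.07 rad and angle between the x axis of each of tile1_mid, tile2_mid, tile3_mid and the x axis of stand, either way round below 0.09 rad and x of tile1_mid in the frame of stand between 0.088 and 0.098 m and y of tile1_mid in the frame of stand between -0.025 and 0.025 m and z of tile1_mid in the frame of stand between 0.0375 and 0.0455 m and x of tile2_mid in the frame of stand between 0.074 and 0.084 m and y of tile2_mid in the frame of stand between -0.025 and 0.025 m and z of tile2_mid in the frame of stand between 0.0375 and 0.0455 m and x of tile3_mid in the frame of stand between 0.06 and 0.07 m and y of tile3_mid in the frame of stand between -0.025 and 0.025 m and z of tile3_mid in the frame of stand between 0.0375 and 0.0455 m and y of tile1_mid in the frame of tile2_mid between -0.005 and 0.005 m and y of tile2_mid in the frame of tile3_mid between -0.005 and 0.005 m and y of tile1_mid in the frame of tile3_mid between -0.005 and 0.005 m), for 0.3 s.
2. every tin stands heavy end down on the rubber mat (angle between the x axis of each of tin1_mid, tin2_mid, tin3_mid, tin4_mid and the z axis of stand, either way round below 0.14 rad and x of tin1_mid in the frame of stand between -0.1 and -0.03 m and y of tin1_mid in the frame of stand between -0.12 and 0.12 m and z of tin1_mid in the frame of stand between 0.071 and 0.081 m and x of tin2_mid in the frame of stand between -0.1 and -0.03 m and y of tin2_mid in the frame of stand between -0.12 and 0.12 m and z of tin2_mid in the frame of stand between 0.071 and 0.081 m and x of tin3_mid in the frame of stand between -0.1 and -0.03 m and y of tin3_mid in the frame of stand between -0.12 and 0.12 m and z of tin3_mid in the frame of stand between 0.071 and 0.081 m and x of tin4_mid in the frame of stand between -0.1 and -0.03 m and y of tin4_mid in the frame of stand between -0.12 and 0.12 m and z of tin4_mid in the frame of stand between 0.071 and 0.081 m), for 0.3 s.
At the end, for the whole second after the job is handed in: Tiles upright within 4 deg, square within 5 deg, packed to the backstop and side edges lined up within 5 mm, row centred within 25 mm. Every tin upright within 8 deg, heavy end down, on the mat: centre within 35 mm across and 120 mm along of its middle (all of step 1 and all of step 2); the robot touches nothing.
It fails at once if a bystander was moved more than 40 mm (distance of any of bowl, keyring, wedge, jar, brush, pot from where it was at the start of the episode above 0.04 m).
Of tin1, tin2, tin3, tin4 only 2 to 3 are there at a start; the rules pass over those that are not, and their reading is None.
At some moment in a run one of tin1, tin2, tin3, tin4 may be knocked a few centimetres aside while the robot is not near it.
It also fails if it takes over 210 s, if anything falls off the work surface, if the arm or the gripper's body presses on something with over 40 N, if the wrist force passes 120 N, or if a joint passes its speed limit or range.

## Working session

There is one attempt and no reset: what is moved stays moved. The work goes in short steps, Python scripts to look and compute and a tool call to move; the robot and the scene stay as the last step left them, time stands still between calls to the robot, and variables do not carry over. Pictures are saved under pics/ and viewed, at most 14 in all, crops included, and the job is handed in when it is done.

Besides the shell and the picture viewer there is one more tool, called after "Call:" as a command line: name --argument value ..., lists and objects as JSON in quotes. servo_tool: Moves the arm, as the interface text tells. Shifts and turns lie within -1 to 1; 1 stands for 300 mm of shift or pi rad of turn. Its arguments: {"type":"object","properties":{"series":{"type":"array"},"grip_force":{"type":"number"}},"required":["series"]}

```bash
ls; mkdir -p pics; cat > h.py <<'E'
import numpy as np, cv2
from scipy.spatial.transform import Rotation as R
from cell import get_obs, eyes, env
def cam(name):
    o=get_obs(); c=eyes.read_camera(name)
    if 'mount' in c:
        T=np.eye(4); T[:3,:3]=rot(o); T[:3,3]=o['tool_pos']; M=T@np.array(c['mount'])
        c['rotation']=M[:3,:3]; c['origin']=M[:3,3]
    return c
def rot(o): return R.from_euler('xyz',o['tool_rot'],degrees=True).as_matrix()
def cloud(c):
    d=c['depth']; v,u=np.mgrid[:d.shape[0],:d.shape[1]]
    P=np.stack([(u-c['cx'])/c['fx']*d,(v-c['cy'])/c['fy']*d,d],-1)
    W=P@np.array(c['rotation']).T+np.array(c['origin']); W[d==0]=np.nan
    return W
def save(c,n): cv2.imwrite('pics/'+n,cv2.cvtColor(c['frame'],cv2.COLOR_RGB2BGR))
E
python3 - <<'E'
from h import *
o=get_obs(); print(o)
for n in('top','side'):
    c=cam(n); save(c,n+'0.png'); print(n,c['origin'],c['rotation'],c['fx'])
    np.savez(n+'0.npz',W=cloud(c),f=c['frame'])
E
```

```text
pics
{'time_s': 0.0, 'qpos': array([64.86395092, 18.44228712, -4.01581919, 83.17658087,  1.29435969,
       78.54033265, -3.26003   ]), 'joint_velocities': array([ 0.00710969, -0.06693256,  0.03531572, -0.0063626 ,  0.03129635,
        0.04443728, -0.0041315 ]), 'effort': array([-1.63025234e-04, -4.91294861e+01, -4.04138686e-01, -3.12529492e+01,
       -6.39822450e-02,  4.37844114e-02,  1.39444119e-04]), 'tool_pos': array([ 0.28408132, -0.58400388,  0.22141026]), 'tool_rot': array([-1.79886011e+02,  5.06245810e-03,  2.59459563e+01]), 'force': array([ 0.1185978 , -1.05824536,  0.45031016]), 'wrist_torque': array([-0.00273764, -0.05012719,  0.02644634]), 'grasp_force': 0.0, 'grip_width': 0.08668702251465177}
top [0.28428945 0.01643592 1.2905373 ] [-168.20519826    0.29412739  -92.63385784] 411.73743031923414Traceback (most recent call last):
  File "<stdin>", line 5, in <module>
  File "h.py", line 14, in cloud
    W=P@np.array(c['rotation']).T+np.array(c['origin']); W[d==0]=np.nan
      ~~~~~~~~~~~~~~~~~~~~~~~~~~~^~~~~~~~~~~~~~~~~~~~~~
ValueError: operands could not be broadcast together with shapes (420,560) (3,)
```

```bash
python3 - <<'E'
s=open('h.py').read()
s=s.replace("    return c\ndef rot","    else: c['rotation']=R.from_euler('xyz',c['rotation'],degrees=True).as_matrix()\n    return c\ndef rot")
open('h.py','w').write(s)
E
python3 - <<'E'
from h import *
for n in('top','side'):
    c=cam(n); save(c,n+'0.png'); print(n,c['origin'],c['fx'])
    W=cloud(c); print(W[210,280],W[300,200],W[300,400]); np.savez(n+'0.npz',W=W,f=c['frame'])
E
```

```text
top [0.28428945 0.01643592 1.2905373 ] 411.73743031923414
[0.54257178 0.01132443 0.00644577] [ 0.27469077  0.26898699 -0.00099439] [ 0.24661059 -0.34229446 -0.00170235]
side [ 0.16415213 -1.0534169   0.77742354] 445.24225740512145
[ 0.30542782 -0.61372958  0.50361905] [ 0.228431   -0.1628536   0.00167048] [ 0.63785117 -0.42962594  0.09927668]
```

View pics/top0.png

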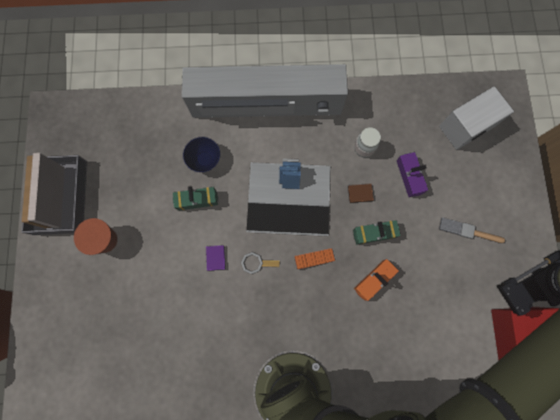

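View pics/side0.png

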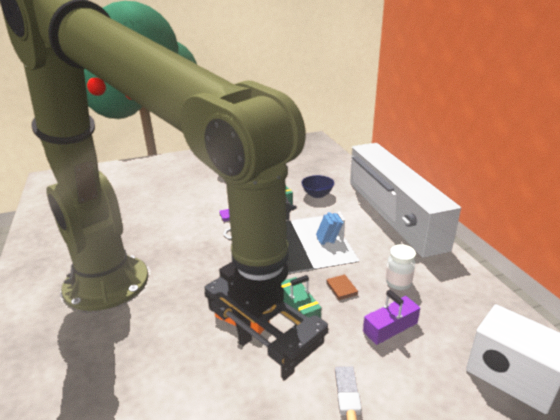

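```bash
python3 - <<'E'
from h import *
z=np.load('top0.npz'); W=z['W']; f=z['f']
hsv=cv2.cvtColor(f,cv2.COLOR_RGB2HSV)
def rect(m,name,hmin=None):
    m=m.astype(np.uint8); m=cv2.morphologyEx(m,cv2.MORPH_CLOSE,np.ones((5,5)))
    n,l,s,c=cv2.connectedComponentsWithStats(m)
    for i in range(1,n):
        if s[i,4]<60: continue
        P=W[l==i]; P=P[~np.isnan(P[:,0])]
        r=cv2.minAreaRect((P[:,:2]*1000).astype(np.float32))
        print(name,s[i],'rect',np.round(r[0],1),np.round(r[1],1),round(r[2],1),'z',np.round(np.percentile(P[:,2],[5,50,95]),3))
H,S,V=[hsv[...,i].astype(int) for i in range(3)]
print(hsv[198,195],hsv[232,377],hsv[172,290],hsv[218,290])
rect((H>60)&(H<95)&(S>80)&(V>25),'green')
rect((H>98)&(H<115)&(S>90)&(V>60),'blue')
reg=np.zeros_like(H,bool); reg[195:250,235:345]=1
rect((V<50)&reg,'mat')
# plate edges: region
for p in [(168,252),(168,275),(168,325),(190,290),(232,255),(232,325)]: print(p,W[p])
# blue tile points
m=(H>98)&(H<115)&(S>90)&(V>60)
P=W[m]; P=P[(np.abs(P[:,1])<.1)&(P[:,0]>.5)]; print(len(P)); print(np.round(P[np.argsort(P[:,0])][::12],3))
crop=cv2.resize(f[140:250,170:430],None,fx=3,fy=3,interpolation=cv2.INTER_CUBIC); cv2.imwrite('pics/crop0.png',crop[...,::-1])
E
```

```text
[76 80 92] [75 78 91] [106 100 112] [30  6 41]
green [194 190   7  13  72] rect [589.7 266.4] [39.9 20.1] 2.4 z [0.046 0.05  0.053]
green [182 192   9  14  89] rect [585.5 303.3] [44.4 23.3] 11.0 z [0.045 0.049 0.054]
green [365 225  14  16 154] rect [ 452.  -263.3] [42.9 38.4] 7.9 z [0.046 0.049 0.053]
blue [280 162  20  26 445] rect [646.  -22.8] [59.3 63.8] 85.2 z [0.019 0.07  0.079]
mat [ 247  204   82   29 2113] rect [516.7 -12.4] [256.4  85.4] 84.4 z [0.001 0.006 0.01 ]
(168, 252) [0.6864861  0.0959655  0.00486767]
(168, 275) [0.68184665 0.02115674 0.00834951]
(168, 325) [ 0.6752006  -0.14127856  0.00484833]
(190, 290) [ 0.60799728 -0.02396505  0.00064973]
(232, 255) [ 4.76728614e-01  9.35612156e-02 -2.96703748e-04]
(232, 325) [ 0.46542363 -0.12676017  0.00656754]
383
[[ 0.613 -0.04   0.019]
 [ 0.616 -0.043  0.019]
 [ 0.618 -0.024  0.026]
 [ 0.619 -0.005  0.025]
 [ 0.622 -0.005  0.028]
 [ 0.624 -0.034  0.037]
 [ 0.627 -0.049  0.049]
 [ 0.629 -0.03   0.045]
 [ 0.631 -0.002  0.043]
 [ 0.632 -0.009  0.06 ]
 [ 0.634 -0.043  0.06 ]
 [ 0.635 -0.012  0.059]
 [ 0.636 -0.018  0.067]
 [ 0.637 -0.03   0.072]
 [ 0.639 -0.027  0.077]
 [ 0.641 -0.043  0.079]
 [ 0.643 -0.021  0.077]
 [ 0.645 -0.034  0.079]
 [ 0.647 -0.006  0.076]
 [ 0.649 -0.031  0.075]
 [ 0.651 -0.009  0.072]
 [ 0.653 -0.022  0.075]
 [ 0.655 -0.031  0.078]
 [ 0.657  0.003  0.077]
 [ 0.659  0.003  0.08 ]
 [ 0.661 -0.016  0.079]
 [ 0.663  0.002  0.076]
 [ 0.666 -0.022  0.074]
 [ 0.667 -0.041  0.076]
 [ 0.67  -0.013  0.072]
 [ 0.672 -0.026  0.074]
 [ 0.675 -0.035  0.075]]
```

View pics/crop0.png

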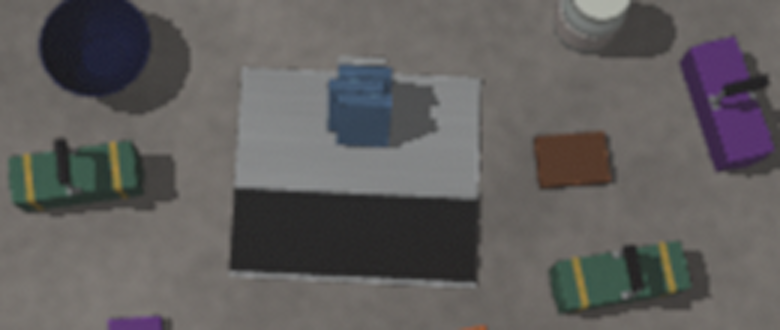

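```bash
cat >> h.py <<'E'
ST=np.array([.5814,-.0184]); SY=-5.3
def stand(x,y,z):
    a=np.radians(SY); return np.array([ST[0]+x*np.cos(a)-y*np.sin(a),ST[1]+x*np.sin(a)+y*np.cos(a),z])
def go(p,rpy,o=None):
    """tool-frame shift/turn (in tool units) from the present pose to p,rpy"""
    o=o or get_obs(); A=rot(o); B=R.from_euler('xyz',rpy,degrees=True).as_matrix()
    d=A.T@(np.array(p)-o['tool_pos'])/.3; w=R.from_matrix(A.T@B).as_rotvec()/np.pi
    print('t=%.1f'%o['time_s'],'move',np.round(d,3),np.round(w,3),'rows>=%.1f'%max(np.linalg.norm(d)*.3/.0417,np.linalg.norm(w)*180/7.16))
E
python3 - <<'E'
from h import *
go(stand(-.08,0,.33),[180,0,SY]); print(cam('wrist')['mount'])
E
```

```text
t=0.1 move [ 1.488 -1.401 -0.359] [-0.     0.     0.174] rows>=14.9
[[ 1.36329253e-03 -9.67973482e-01 -2.51048757e-01  6.80575748e-02]
 [ 9.99999007e-01  1.22982889e-03  6.88509381e-04 -1.03173828e-03]
 [-3.57711809e-04 -2.51049447e-01  9.67974198e-01 -1.62444265e-01]
 [ 0.00000000e+00  0.00000000e+00  0.00000000e+00  1.00000000e+00]]
```

Call:
servo_tool --series '[[[0.07,-0.07,-0.2,0,0,-0.03,1],[0.14,-0.13,-0.36,0,0,-0.07,1],[0.21,-0.2,-0.36,0,0,-0.11,1],[0.28,-0.27,-0.36,0,0,-0.15,1],[0.35,-0.34,-0.36,0,0,-0.19,1],[0.43,-0.41,-0.36,0,0,-0.22,1],[0.5,-0.48,-0.36,0,0,-0.26,1],[0.57,-0.55,-0.36,0,0,-0.3,1],[0.65,-0.62,-0.36,0,0,-0.34,1],[0.72,-0.69,-0.36,0,0,-0.37,1],[0.79,-0.76,-0.36,0,0,-0.41,1],[0.86,-0.83,-0.36,0,0,-0.41,1]]]'

```text
time_s: 1.2
tool_pos: [0.4075, -0.2462, 0.3305]
tool_rot: [-180.0, 0.0, 100.1]
force: [0.9, 0.7, -0.0]
grip_width: 0.087
grasp_force: 0.0
```

```bash
python3 - <<'E'
from h import *
print(get_obs()['tool_pos'],get_obs()['tool_rot'],get_obs()['qpos'])
go(stand(-.08,0,.33),[180,0,SY+180])
c=cam('top'); save(c,'top1.png')
f=c['frame'];W=cloud(c)
H,S,V=[x.astype(int) for x in cv2.split(cv2.cvtColor(f,cv2.COLOR_RGB2HSV))]
m=((H>60)&(H<95)&(S>60)&(V>25)).astype(np.uint8)
n,l,s,cc=cv2.connectedComponentsWithStats(m)
for i in range(1,n):
    if s[i,4]>30: print(s[i],np.nanmedian(W[l==i],0))
E
```

```text
[ 0.40754902 -0.24619125  0.33048105] [-1.79986377e+02  1.71038164e-02  1.00052735e+02] [ 51.79652323  -4.09979101 -22.31597706  95.71757478  -1.53461428
  88.07638005  39.63631508]
t=1.2 move [0.717 0.446 0.001] [-0.     0.    -0.415] rows>=10.4
[193 189  14  16 158] [0.5897505  0.25973521 0.04947761]
[210 188   6  15  74] [0.59099059 0.21940217 0.04958052]
[181 191  11  16 130] [0.58190367 0.30305356 0.04901722]
[173 193   5  15  57] [0.58077843 0.33428293 0.04910051]
[382 223   6  16  44] [ 0.44805804 -0.30297216  0.05015651]
[364 225  17  17 210] [ 0.45194401 -0.26289421  0.04967324]
[354 227   9  17 106] [ 0.44559038 -0.22135297  0.04772865]
```

Call:
servo_tool --series '[[[0.08,0.04,0,0,0,-0.04,1],[0.15,0.09,0,0,0,-0.08,1],[0.22,0.14,0,0,0,-0.12,1],[0.3,0.18,0,0,0,-0.16,1],[0.37,0.23,0,0,0,-0.2,1],[0.44,0.28,0,0,0,-0.24,1],[0.52,0.32,0,0,0,-0.28,1],[0.59,0.37,0,0,0,-0.32,1],[0.66,0.41,0,0,0,-0.36,1],[0.72,0.446,0,0,0,-0.4,1],[0.72,0.446,0,0,0,-0.415,1],[0.72,0.446,0,0,0,-0.415,1]]]'

```text
time_s: 2.25
tool_pos: [0.5029, -0.0107, 0.3304]
tool_rot: [180.0, -0.0, 174.7]
force: [-0.6, -0.5, -0.7]
grip_width: 0.0868
grasp_force: 0.0
```

```bash
python3 - <<'E'
from h import *
o=get_obs();print(o['tool_pos'],o['tool_rot'],o['qpos'])
c=cam('top'); save(c,'top2.png')
c=cam('wrist'); save(c,'w2.png'); np.savez('w2.npz',W=cloud(c),f=c['frame'])
E
```

```text
[ 0.50286708 -0.01071858  0.33043605] [ 1.79992885e+02 -1.16212856e-02  1.74693151e+02] [ 3.54215475e+01 -1.36987654e-01 -3.67923557e+01  9.21410459e+01
 -9.05187652e-02  8.79793731e+01  8.33256280e+01]
```

View pics/w2.png

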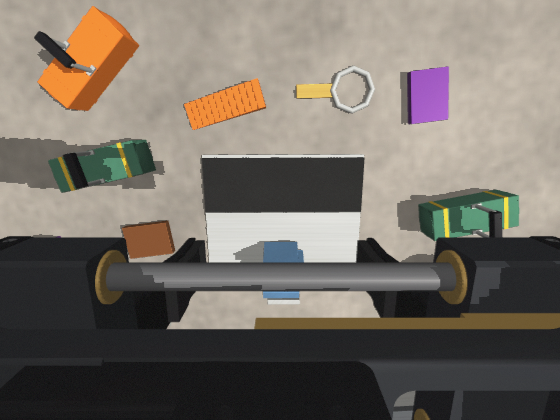

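View pics/top2.png

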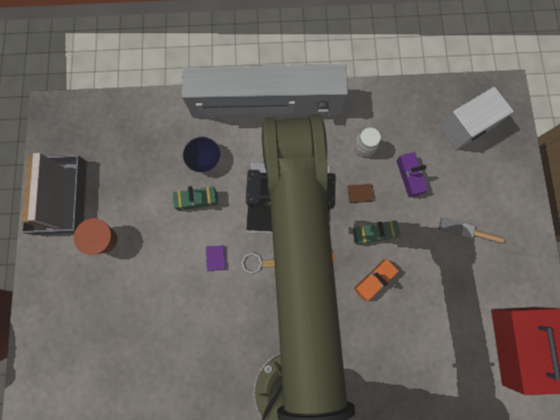

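```bash
python3 - <<'E'
from h import *
z=np.load('w2.npz'); W=z['W']; f=z['f']
H,S,V=[x.astype(int) for x in cv2.split(cv2.cvtColor(f,cv2.COLOR_RGB2HSV))]
m=np.zeros_like(V,bool); m[150:215,195:370]=1
mm=(m&(V<70)&(S<60)); 
n,l,s,_=cv2.connectedComponentsWithStats(mm.astype(np.uint8)); i=1+np.argmax(s[1:,4]); P=W[l==i]; P=P[~np.isnan(P[:,0])]
print(s[i],cv2.minAreaRect((P[:,:2]*1000).astype(np.float32)),np.median(P[:,2]))
def tin(u0,u1,v0,v1):
    m=np.zeros_like(V,bool); m[v0:v1,u0:u1]=1
    m&=(W[...,2]>.044)&(W[...,2]<.056)&(S>60); P=W[m]
    print('tin',cv2.minAreaRect((P[:,:2]*1000).astype(np.float32)),len(P))
tin(40,165,130,200); tin(410,530,180,240)
b=(H>98)&(H<115)&(S>90)&(V>60); b[:230]=0
P=W[b]; P=P[~np.isnan(P[:,0])]
a=np.radians(SY); L=P[:,:2]-ST; xs=L[:,0]*np.cos(a)+L[:,1]*np.sin(a); ys=-L[:,0]*np.sin(a)+L[:,1]*np.cos(a)
for x0 in np.arange(0,.12,.006):
    k=(xs>=x0)&(xs<x0+.006)
    if k.sum()>5: print('%.3f'%x0,k.sum(),np.round([ys[k].min(),ys[k].max()],4),np.round(np.median(P[k,2]),4))
E
```

```text
[ 202  158  162   54 8556] ((516.0217895507812, -9.71124267578125), (259.3074035644531, 88.03334045410156), 84.53422546386719) 0.0063672024704035934
tin ((454.95269775390625, -277.7744140625), (50.34230041503906, 132.6161651611328), 7.23505973815918) 2429
tin ((587.6813354492188, 277.808837890625), (50.61470031738281, 133.27297973632812), 5.750288486480713) 2365
0.030 216 [-0.0283  0.0253] 0.0184
0.036 235 [-0.0283  0.026 ] 0.0341
0.042 229 [-0.0276  0.0355] 0.0478
0.048 33 [0.0277 0.0351] 0.0255
0.054 8 [0.0276 0.0341] 0.0352
0.084 115 [-0.028   0.0256] 0.0786
0.090 97 [-0.0281  0.0257] 0.0771
0.096 35 [-0.0267  0.0258] 0.0755
```

```bash
sed -i 's/^ST=.*/ST=np.array([.5807,-.0159]); SY=-5.47/; s/B=R.from_euler.*$/B=rpy if np.ndim(rpy)==2 else R.from_euler("xyz",rpy,degrees=True).as_matrix()/' h.py
cat >> h.py <<'E'
def tilt(yaw,t,flip=180):
    "tool down, then body leaned back by t deg against heading yaw; flip 180: tool x points backwards"
    return (R.from_euler('z',yaw,degrees=True)*R.from_euler('y',-t,degrees=True)*R.from_euler('z',flip,degrees=True)*R.from_euler('x',180,degrees=True)).as_matrix()
E
python3 - <<'E'
from h import *
go(stand(0,-.001,.1),tilt(SY,15)); go(stand(0,-.001,.010),tilt(SY,15)); go(stand(.05,-.001,.010),tilt(SY,15))
E
```

```text
t=2.4 move [-0.26   0.013  0.768] [-0.    -0.083 -0.001] rows>=5.8
t=2.4 move [-0.261  0.013  1.068] [-0.    -0.083 -0.001] rows>=7.9
t=2.4 move [-0.427  0.014  1.068] [-0.    -0.083 -0.001] rows>=8.3
```

Call:
servo_tool --series '[[[-0.05,0,0.1,0,-0.02,0,0.25],[-0.1,0.005,0.2,0,-0.04,0,0.25],[-0.15,0.01,0.3,0,-0.06,0,0.25],[-0.2,0.013,0.4,0,-0.083,0,0.25],[-0.26,0.013,0.5,0,-0.083,0,0.25],[-0.26,0.013,0.6,0,-0.083,0,0.25],[-0.26,0.013,0.7,0,-0.083,0,0.25],[-0.26,0.013,0.768,0,-0.083,0,0.25],[-0.26,0.013,0.768,0,-0.083,0,0.25]]]'

```text
time_s: 3.1
tool_pos: [0.5765, -0.0174, 0.0948]
tool_rot: [180.0, 14.4, 174.2]
force: [-1.8, -0.1, -0.6]
grip_width: 0.035
grasp_force: 0.0
```

```bash
python3 - <<'E'
from h import *
print(get_obs()['tool_pos'],get_obs()['force'])
go(stand(0,-.001,.010),tilt(SY,15)); go(stand(.05,-.001,.010),tilt(SY,15))
E
```

```text
[ 0.57650545 -0.0174389   0.09475881] [-1.78568609 -0.07988433 -0.61487862]
t=3.1 move [0.057 0.003 0.277] [-0.    -0.003 -0.002] rows>=2.0
t=3.1 move [-0.104  0.004  0.318] [-0.    -0.003 -0.002] rows>=2.4
```

Call:
servo_tool --series '[[[0.03,0.003,0.13,0,-0.003,0,0.25],[0.057,0.003,0.27,0,-0.003,0,0.25],[0.057,0.003,0.27,0,-0.003,0,0.25],[0.057,0.003,0.27,0,-0.003,0,0.25]]]'

```text
time_s: 3.43
tool_pos: [0.5839, -0.0162, 0.0163]
tool_rot: [180.0, 15.3, 174.3]
force: [-0.9, 0.6, 1.0]
grip_width: 0.0222
grasp_force: 0.0
```

```bash
python3 - <<'E'
from h import *
print(get_obs()['tool_pos'],get_obs()['force'])
go(stand(0,-.001,.010),tilt(SY,15)); go(stand(.05,-.001,.010),tilt(SY,15))
E
```

```text
[ 0.58387332 -0.01615294  0.01633853] [-0.88302543  0.60751188  1.04118845]
t=3.4 move [ 0.016 -0.004  0.018] [-0.     0.001 -0.001] rows>=0.2
t=3.4 move [-0.145 -0.003  0.061] [-0.     0.001 -0.001] rows>=1.1
```

Now z to ~0.011, then a slow push along stand +x.

Call:
servo_tool --series '[[[0.01,-0.003,0.018,0,0,0,0.25],[0.01,-0.003,0.018,0,0,0,0.25],[-0.01,-0.003,0.025,0,0,0,0.25],[-0.03,-0.003,0.03,0,0,0,0.25],[-0.05,-0.003,0.036,0,0,0,0.25],[-0.07,-0.003,0.041,0,0,0,0.25],[-0.09,-0.003,0.046,0,0,0,0.25],[-0.105,-0.003,0.05,0,0,0,0.25],[-0.115,-0.003,0.053,0,0,0,0.25],[-0.125,-0.003,0.056,0,0,0,0.25],[-0.13,-0.003,0.057,0,0,0,0.25],[-0.13,-0.003,0.057,0,0,0,0.25]]]'

```text
time_s: 4.43
tool_pos: [0.6272, -0.0204, 0.0111]
tool_rot: [180.0, 15.5, 174.4]
force: [-2.7, 0.1, -1.3]
grip_width: 0.0214
grasp_force: 1.0
```

```bash
cat >> h.py <<'E'
def inst(p):
    a=np.radians(SY); L=np.array(p)[...,:2]-ST
    return np.stack([L[...,0]*np.cos(a)+L[...,1]*np.sin(a),-L[...,0]*np.sin(a)+L[...,1]*np.cos(a),np.array(p)[...,2]],-1)
E
python3 - <<'E'
from h import *
o=get_obs();print(inst(o['tool_pos']),o['force'])
go(stand(.05,-.001,.011),tilt(SY,15))
c=cam('side'); cv2.imwrite('pics/s3.png',cv2.resize(c['frame'][150:320,180:400],None,fx=3,fy=3)[...,::-1])
E
```

```text
[ 4.66703194e-02 -7.64312835e-05  1.11255996e-02] [-2.67053177  0.05225702 -1.31075944]
t=4.4 move [-0.011 -0.003  0.003] [-0.     0.003 -0.   ] rows>=0.1
```

View pics/s3.png

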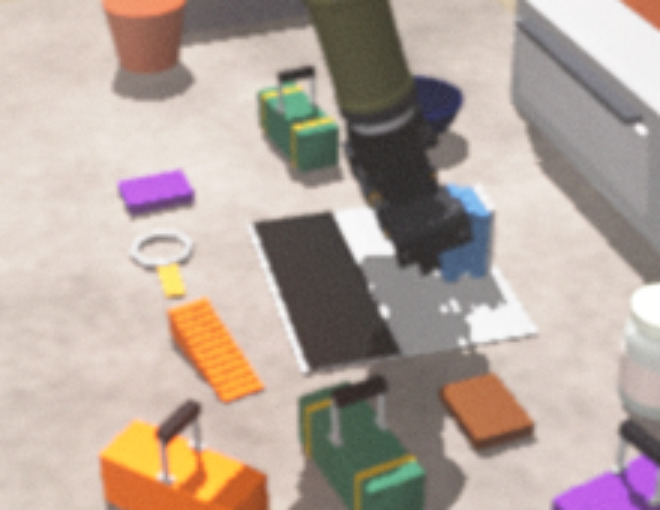

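Call:
servo_tool --series '[[[-0.006,-0.002,0.002,0,0,0,0.25],[-0.012,-0.002,0.003,0,0,0,0.25],[-0.018,-0.002,0.005,0,0,0,0.25],[-0.022,-0.002,0.006,0,0,0,0.25],[-0.022,-0.002,0.006,0,0,0,0.25]]]'

```text
time_s: 4.9
tool_pos: [0.6297, -0.0212, 0.0106]
tool_rot: [-179.9, 15.0, 174.5]
force: [-18.1, 1.8, 13.4]
grip_width: 0.022
grasp_force: 9.2
```

```bash
python3 - <<'E'
from h import *
o=get_obs();print(inst(o['tool_pos']),o['force'])
E
```

```text
[ 0.04929691 -0.00058051  0.01061235] [-18.12138493   1.8274836   13.37131444]
```

```bash
python3 - <<'E'
from h import *
go(stand(.02,0,.03),tilt(SY,15));go(stand(.02,0,.18),tilt(SY,0));go(stand(.079,0.001,.18),tilt(SY,0))
E
```

```text
t=4.9 move [ 0.078  0.002 -0.088] [-0.001 -0.    -0.   ] rows>=0.8
t=4.9 move [-0.052  0.    -0.571] [-0.001  0.083 -0.   ] rows>=4.1
t=4.9 move [-0.242  0.004 -0.52 ] [-0.001  0.083 -0.   ] rows>=4.1
```

Call:
servo_tool --series '[[[0.04,0.002,-0.01,0,0,0,0.25],[0.09,0.002,-0.05,0,0,0,0.25],[0.08,0.002,-0.15,0,0,0,0.3],[0.03,0,-0.27,0,0.02,0,0.6],[0,0,-0.4,0,0.05,0,1],[-0.05,0,-0.57,0,0.083,0,1],[-0.15,0.003,-0.54,0,0.083,0,1],[-0.242,0.004,-0.52,0,0.083,0,1],[-0.242,0.004,-0.52,0,0.083,0,1],[-0.242,0.004,-0.52,0,0.083,0,1],[-0.242,0.004,-0.52,0,0.083,0,1]]]'

```text
time_s: 5.82
tool_pos: [0.662, -0.0229, 0.1809]
tool_rot: [180.0, 0.6, 174.5]
force: [-1.0, 0.1, 0.5]
grip_width: 0.0717
grasp_force: 0.0
```

```bash
python3 - <<'E'
from h import *
o=get_obs();print(inst(o['tool_pos']),o['tool_rot'],o['grip_width'])
go(stand(.079,0.001,.043),tilt(SY,0))
c=cam('wrist'); f=c['frame'];W=cloud(c); cv2.imwrite('pics/w4.png',f[...,::-1])
H,S,V=[x.astype(int) for x in cv2.split(cv2.cvtColor(f,cv2.COLOR_RGB2HSV))]
b=(H>98)&(H<115)&(S>90)&(V>60); L=inst(W[b]); L=L[(L[:,2]>.06)&(L[:,2]<.1)]; print(len(L))
if len(L):
  print(np.percentile(L[:,2],[5,95]))
  for x0 in np.arange(.04,.11,.004):
    k=(L[:,0]>=x0)&(L[:,0]<x0+.004)
    if k.sum()>5: print('%.3f'%x0,k.sum(),np.round([L[k,1].min(),L[k,1].max(),np.median(L[k,2])],4))
E
```

```text
[0.08162549 0.0007539  0.1809377 ] [179.984579     0.55703179 174.4593433 ] 0.07170877209666729
t=5.8 move [0.013 0.001 0.46 ] [ 0.     0.003 -0.   ] rows>=3.3
2980
[0.06937153 0.08042993]
0.056 358 [-0.031   0.0231  0.0768]
0.060 260 [-0.0311  0.0233  0.0794]
0.064 296 [-0.0312  0.0234  0.0793]
0.068 265 [-0.0313  0.0325  0.0793]
0.072 285 [-0.0216  0.0334  0.0792]
0.076 281 [-0.0217  0.0325  0.0793]
0.080 247 [-0.0218  0.0327  0.0792]
0.084 274 [-0.0301  0.0327  0.0791]
0.088 260 [-0.0303  0.0239  0.0793]
0.092 256 [-0.0303  0.0239  0.0794]
0.096 198 [-0.0304  0.024   0.0793]
```

Call:
servo_tool --grip_force 10 --series '[[[0.008,0.001,0,0,0.002,0,1],[0.008,0.001,0,0,0.002,0,1],[0.008,0.001,0.1,0,0.002,0,1],[0.008,0.001,0.2,0,0.002,0,1],[0.008,0.001,0.3,0,0.002,0,1],[0.008,0.001,0.4,0,0.002,0,1],[0.008,0.001,0.46,0,0.002,0,1],[0.008,0.001,0.46,0,0.002,0,0.85],[0.008,0.001,0.46,0,0.002,0,0.75],[0.008,0.001,0.46,0,0.002,0,0.68],[0.008,0.001,0.46,0,0.002,0,0.6],[0.008,0.001,0.46,0,0.002,0,0.5]]]'

```text
time_s: 6.87
tool_pos: [0.6625, -0.0236, 0.0455]
tool_rot: [-179.9, 0.4, 174.4]
force: [-0.5, -2.6, 3.2]
grip_width: 0.0617
grasp_force: 2.3
```

Call:
servo_tool --series '[[[0,0,0,0,0,0,0.5],[0,0,0,0,0,0,0.5],[0,0,0,0,0,0,0.5],[0,0,0,0,0,0,0.8],[0,0,0,0,0,0,1],[0,0,0,0,0,0,1],[0,0,-0.1,0,0,0,1],[0,0,-0.2,0,0,0,1],[0,0,-0.3,0,0,0,1],[0,0,-0.4,0,0,0,1],[0,0,-0.46,0,0,0,1],[0,0,-0.46,0,0,0,1]]]'

```text
time_s: 7.87
tool_pos: [0.6632, -0.0219, 0.1864]
tool_rot: [180.0, 0.6, 174.5]
force: [1.3, 1.0, 0.1]
grip_width: 0.0867
grasp_force: 0.0
```

```bash
cat > tiles.py <<'E'
from h import *
o=get_obs();print(o['time_s'],inst(o['tool_pos']),o['tool_rot'],o['grip_width'])
c=cam('wrist'); f=c['frame'];W=cloud(c)
H,S,V=[x.astype(int) for x in cv2.split(cv2.cvtColor(f,cv2.COLOR_RGB2HSV))]
b=(H>98)&(H<115)&(S>90)&(V>60); L=inst(W[b]); L=L[(L[:,2]>.06)&(L[:,2]<.1)]
for x0 in np.arange(.04,.11,.004):
    k=(L[:,0]>=x0)&(L[:,0]<x0+.004)
    if k.sum()>5: print('%.3f'%x0,k.sum(),np.round([L[k,1].min(),L[k,1].max(),np.median(L[k,2])],4))
E
python3 tiles.py
```

```text
7.8667 [0.08266299 0.00191695 0.18639064] [179.96232995   0.6408599  174.46941122] 0.0867131965146848
0.056 351 [-0.0268  0.0274  0.0775]
0.060 275 [-0.0269  0.0276  0.0793]
0.064 243 [-0.027   0.0279  0.0793]
0.068 236 [-0.0262  0.0277  0.0794]
0.072 296 [-0.0263  0.0279  0.0791]
0.076 239 [-0.0266  0.028   0.0794]
0.080 240 [-0.0266  0.0271  0.0794]
0.084 239 [-0.0267  0.0272  0.0792]
0.088 250 [-0.0267  0.0273  0.0794]
0.092 252 [-0.0269  0.0274  0.0793]
0.096 193 [-0.027   0.0275  0.0791]
```

```bash
python3 - <<'E'
from h import *
go([.455,-.278,.26],[180,0,97.2])
E
```

```text
t=7.9 move [ 0.602 -0.916 -0.26 ] [0.002 0.002 0.429] rows>=10.8
```

Call:
servo_tool --series '[[[0.02,-0.03,-0.1,0,0,0.03,1],[0.06,-0.1,-0.2,0,0,0.07,1],[0.12,-0.19,-0.26,0,0,0.11,1],[0.18,-0.28,-0.26,0,0,0.15,1],[0.25,-0.38,-0.26,0,0,0.19,1],[0.32,-0.48,-0.26,0,0,0.23,1],[0.38,-0.58,-0.26,0,0,0.27,1],[0.44,-0.67,-0.26,0,0,0.31,1],[0.5,-0.76,-0.26,0,0,0.35,1],[0.56,-0.85,-0.26,0,0,0.39,1],[0.602,-0.916,-0.26,0.002,0.002,0.429,1],[0.602,-0.916,-0.26,0.002,0.002,0.429,1]]]'

```text
time_s: 8.92
tool_pos: [0.4492, -0.2841, 0.2566]
tool_rot: [-179.4, 0.0, 96.4]
force: [-0.6, -0.5, -0.3]
grip_width: 0.0868
grasp_force: 0.0
```

Call:
servo_tool --series '[[[0,0,0,0,0,0,1],[0,0,0,0,0,0,1],[0,0,0,0,0,0,1]]]'

```text
time_s: 9.17
tool_pos: [0.4547, -0.277, 0.2578]
tool_rot: [-179.7, -0.1, 97.4]
force: [0.5, -0.4, 0.0]
grip_width: 0.087
grasp_force: 0.0
```

```bash
cat > tin.py <<'E'
from h import *
import sys
o=get_obs();print(np.round(o['tool_pos'],4),np.round(o['tool_rot'],1),np.round(o['qpos'][[4,5,6]]))
def tins(name):
    c=cam(name); f=c['frame'];W=cloud(c)
    if len(sys.argv)>1: save(c,name+sys.argv[1]+'.png')
    H,S,V=[x.astype(int) for x in cv2.split(cv2.cvtColor(f,cv2.COLOR_RGB2HSV))]
    g=(((H>60)&(H<95)&(S>60))|((H>18)&(H<35)&(S>100)))&(V>25)&(W[...,2]>.043)&(W[...,2]<.057)
    g=cv2.morphologyEx(g.astype(np.uint8),cv2.MORPH_CLOSE,np.ones((9,9)))
    n,l,s,_=cv2.connectedComponentsWithStats(g)
    for i in range(1,n):
        P=W[(l==i)&(W[...,2]>.043)&(W[...,2]<.057)]
        if len(P)<60: continue
        r=cv2.minAreaRect((P[:,:2]*1000).astype(np.float32)); a=r[2] if r[1][0]>r[1][1] else r[2]+90
        print(name,np.round(r[0],1),np.round(sorted(r[1]),1),'long axis %.1f'%a)
    b=(V<50)&(W[...,2]>.085)&(W[...,2]<.105)
    n,l,s,_=cv2.connectedComponentsWithStats(b.astype(np.uint8))
    for i in range(1,n):
        if s[i,4]>25: print(name,'bar',np.round(np.nanmedian(W[l==i],0),4),s[i,4])
tins('wrist'); tins('top')
E
python3 tin.py 5
```

```text
[ 0.4547 -0.277   0.2578] [-1.797e+02 -1.000e-01  9.740e+01] [ 2. 80. 35.]
wrist [ 450.4 -247.6] [49.9 68.3] long axis 97.7
wrist [ 459.9 -320.3] [46.5 50.3] long axis 7.4
wrist bar [ 0.3133 -0.2646  0.0989] 468
wrist bar [ 0.455  -0.2785  0.0991] 478
top [587.6 276.2] [ 48.5 131.5] long axis 96.9
top [ 454.7 -280.9] [ 48.1 130.6] long axis 96.9
top bar [ 0.6335 -0.4159  0.0992] 36
top bar [0.5885 0.2749 0.0975] 45
top bar [ 0.4548 -0.2799  0.0984] 54
top bar [ 0.3076 -0.269   0.0981] 41
top bar [ 0.1626 -0.6119  0.0943] 148
```

Call:
servo_tool --grip_force 20 --series '[[[-0.003,0,0.12,0,0,0,1],[-0.003,0,0.25,0,0,0,1],[-0.003,0,0.38,0,0,0,1],[-0.003,0,0.5,0,0,0,1],[-0.003,0,0.58,0,0,0,1],[-0.003,0,0.61,0,0,0,1],[-0.003,0,0.61,0,0,0,0.7],[-0.003,0,0.61,0,0,0,0.5],[-0.003,0,0.61,0,0,0,0.4],[-0.003,0,0.61,0,0,0,0.3],[-0.003,0,0.61,0,0,0,0.3],[-0.003,0,0.61,0,0,0,0.3]]]'

```text
time_s: 10.27
tool_pos: [0.4539, -0.2802, 0.0768]
tool_rot: [-179.8, 0.1, 97.2]
force: [1.0, -0.4, -0.5]
grip_width: 0.0549
grasp_force: 0.0
```

Call:
servo_tool --series '[[[0,0,0,0,0,0,0.3],[0,0,-0.05,0,0,0,0.3],[0,0,-0.1,0,0,0,0.3],[0,0,-0.15,0,0,0,0.3],[0,0,-0.15,0,0,0,0.3],[0,0,-0.15,0,0,0,0.3]]]'

```text
time_s: 10.77
tool_pos: [0.4534, -0.2797, 0.1205]
tool_rot: [-179.7, 0.0, 97.2]
force: [-0.7, 0.3, -5.8]
grip_width: 0.047
grasp_force: 20.0
```

```bash
python3 - <<'E'
from h import *
o=get_obs();print(o['time_s'],np.round(o['tool_pos'],4),o['force'],o['wrist_torque'])
c=cam('wrist');save(c,'w6.png'); f=c['frame'];W=cloud(c)
H,S,V=[x.astype(int) for x in cv2.split(cv2.cvtColor(f,cv2.COLOR_RGB2HSV))]
g=(H>60)&(H<95)&(S>60)&(V>25); P=W[g]; P=P[np.linalg.norm(P[:,:2]-[.455,-.278],axis=1)<.12]
for y in np.arange(-.38,-.18,.02):
    k=(P[:,1]>=y)&(P[:,1]<y+.02)
    if k.sum()>20: print('%.2f'%y,k.sum(),np.round(np.percentile(P[k,2],[10,50,90]),3))
E
```

```text
10.7667 [ 0.4534 -0.2797  0.1205] [-0.65189007  0.31640098 -5.77559812] [-0.02630567 -0.00739327 -0.03789975]
-0.34 289 [0.114 0.115 0.116]
-0.32 1704 [0.108 0.111 0.115]
-0.30 810 [0.089 0.091 0.094]
-0.28 2359 [0.077 0.083 0.088]
-0.26 1486 [0.063 0.07  0.075]
-0.24 542 [0.059 0.061 0.063]
```

View pics/w6.png

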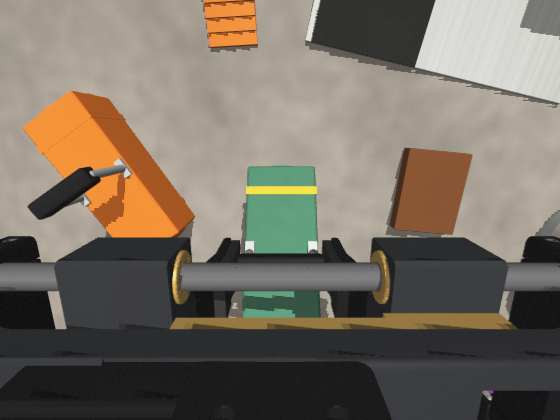

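Call:
servo_tool --series '[[[0,0,0.05,0,0,0,0.3],[0,0,0.1,0,0,0,0.3],[0,0,0.15,0,0,0,0.3],[0,0,0.15,0,0,0,0.3],[0,0,0.15,0,0,0,0.6],[0,0,0.15,0,0,0,1],[0,0,0.15,0,0,0,1],[0,0,0.15,0,0,0,1],[0,0,0.05,0,0,0,1],[0,0,-0.1,0,0,0,1],[0,0,-0.25,0,0,0,1],[0,0,-0.35,0,0,0,1]]]'

```text
time_s: 11.82
tool_pos: [0.4538, -0.2792, 0.2275]
tool_rot: [-179.7, -0.0, 97.2]
force: [1.0, -0.9, -0.7]
grip_width: 0.0852
grasp_force: 0.0
```

Call:
servo_tool --series '[[[0,0,0,0,0,0,1],[0,0,0,0,0,0,1],[0,0,0,0,0,0,1],[0,0,0,0,0,0,1]]]'

```text
time_s: 12.15
tool_pos: [0.453, -0.2791, 0.2237]
tool_rot: [-179.6, -0.1, 97.2]
force: [-0.9, -0.0, 0.3]
grip_width: 0.0872
grasp_force: 0.0
```

```bash
python3 tin.py
```

```text
[ 0.453  -0.2791  0.2237] [-1.796e+02 -1.000e-01  9.720e+01] [ 2. 77. 34.]
wrist [ 456.2 -297.6] [50.2 75.6] long axis 97.3
wrist [ 464.  -356.1] [ 6.2 48.2] long axis 7.2
wrist bar [ 0.3134 -0.2645  0.099 ] 589
wrist bar [ 0.4597 -0.3251  0.099 ] 570
top [589.2 275.7] [ 49.8 130.9] long axis 95.3
top [ 455.6 -299.6] [47.5 72. ] long axis 96.8
top bar [ 0.6333 -0.4095  0.0979] 32
top bar [0.5881 0.2748 0.098 ] 45
top bar [ 0.3073 -0.2675  0.0983] 42
top bar [ 0.1758 -0.6121  0.0945] 110
```

```bash
python3 - <<'E'
from h import *
B=tilt(97.2,8,0)
p=np.array([.4597,-.3251,0])-.048*np.array([-.125,.992,0])
go(p+[0,0,.2],B); go(p+[0,0,.014],B)
E
```

```text
t=12.2 move [-0.315  0.003  0.078] [-0.002  0.044 -0.   ] rows>=2.3
t=12.2 move [-0.316  0.008  0.698] [-0.002  0.044 -0.   ] rows>=5.5
```

Call:
servo_tool --series '[[[-0.1,0.001,0.02,0,0.01,0,1],[-0.2,0.002,0.04,0,0.025,0,1],[-0.316,0.003,0.078,-0.002,0.044,0,1],[-0.316,0.003,0.078,-0.002,0.044,0,1],[-0.316,0.003,0.078,-0.002,0.044,0,1],[-0.316,0.004,0.2,-0.002,0.044,0,1],[-0.316,0.005,0.32,-0.002,0.044,0,1],[-0.316,0.006,0.44,-0.002,0.044,0,1],[-0.316,0.007,0.56,-0.002,0.044,0,1],[-0.316,0.008,0.66,-0.002,0.044,0,1],[-0.316,0.008,0.69,-0.002,0.044,0,1],[-0.316,0.008,0.69,-0.002,0.044,0,1]]]'

```text
time_s: 13.25
tool_pos: [0.4657, -0.3707, 0.0163]
tool_rot: [-179.9, -8.2, 97.3]
force: [-1.2, 0.9, 0.3]
grip_width: 0.0868
grasp_force: 0.0
```

Call:
servo_tool --grip_force 15 --series '[[[0,0,0,0,0,0,0.7],[0,0,0,0,0,0,0.55],[0,0,0,0,0,0,0.5],[0,0,0,0,0,0,0.45],[0,0,0,0,0,0,0.45],[0,0,0,0,0,0,0.45]]]'

```text
time_s: 13.75
tool_pos: [0.4675, -0.3739, 0.0194]
tool_rot: [179.9, -7.9, 97.2]
force: [-0.5, -0.4, -0.2]
grip_width: 0.055
grasp_force: 0.0
```

Call:
servo_tool --series '[[[0,0,0,0,0,0,0.45],[0,0,0,0,0,0,0.45],[0,0,0,0,0,0,0.45],[0.01,0,-0.04,0,0,0,0.45],[0.03,0,-0.1,0,0,0,0.45],[0.06,0,-0.16,0,0,0,0.45],[0.1,0,-0.22,0,0,0,0.45],[0.15,0,-0.28,0,0,0,0.45],[0.21,0,-0.34,0,0,0,0.45],[0.26,0,-0.4,0,0,0,0.45],[0.3,0,-0.46,0,0,0,0.45],[0.32,0,-0.52,0,0,0,0.45]]]'

```text
time_s: 14.75
tool_pos: [0.4573, -0.2978, 0.187]
tool_rot: [180.0, -8.1, 97.3]
force: [1.1, 0.2, -4.5]
grip_width: 0.0496
grasp_force: 15.0
```

Call:
servo_tool --series '[[[0,0,-0.06,0,0,0,0.45],[0,0,-0.12,0,0,0,0.45],[0,0,-0.18,0,0,0,0.45],[0,0,-0.2,0,0,0,0.45],[0,0,-0.2,0,0,0,0.45],[0,0,-0.2,0,0,0,0.45]]]'

```text
time_s: 15.25
tool_pos: [0.4583, -0.3083, 0.2448]
tool_rot: [180.0, -8.0, 97.2]
force: [0.3, 0.7, -4.9]
grip_width: 0.0497
grasp_force: 15.0
```

```bash
cat > hang.py <<'E'
from h import *
import sys
o=get_obs();print(o['time_s'],np.round(o['tool_pos'],4),np.round(o['tool_rot'],1),o['force'],o['wrist_torque'])
B=rot(o); g=np.array(o['tool_pos'])-.019*B[:,2]; print('grasp',g)
for n in('side','wrist'):
    c=cam(n); save(c,n+sys.argv[1]+'.png'); f=c['frame'];W=cloud(c)
    H,S,V=[x.astype(int) for x in cv2.split(cv2.cvtColor(f,cv2.COLOR_RGB2HSV))]
    m=((H>60)&(H<95)&(S>60)&(V>25))|((H>20)&(H<35)&(S>120)); P=W[m]; P=P[np.linalg.norm(P-g,axis=1)<.17]
    if len(P)<50: continue
    u,s,vt=np.linalg.svd(P-P.mean(0),full_matrices=False); v=vt[0]*np.sign(vt[0][2])
    print(n,len(P),'axis',np.round(v,3),'tilt %.1f'%np.degrees(np.arccos(v[2])),'normal',np.round(vt[2],3),'min',np.round(P.min(0),3),'max',np.round(P.max(0),3))
E
python3 hang.py 7
```

```text
15.25 [ 0.4583 -0.3083  0.2448] [180.   -8.   97.2] [ 0.25899165  0.7219973  -4.8895783 ] [-0.24242277 -0.13748469 -0.0122033 ]
grasp [ 0.45864688 -0.31092341  0.26363519]
side 934 axis [0.097 0.024 0.995] tilt 5.7 normal [-0.338 -0.94   0.056] min [ 0.407 -0.363  0.155] max [ 0.487 -0.294  0.379]
wrist 7198 axis [ 0.028 -0.294  0.955] tilt 17.2 normal [-0.045  0.954  0.295] min [ 0.424 -0.335  0.149] max [ 0.494 -0.282  0.347]
```

View pics/side7.png

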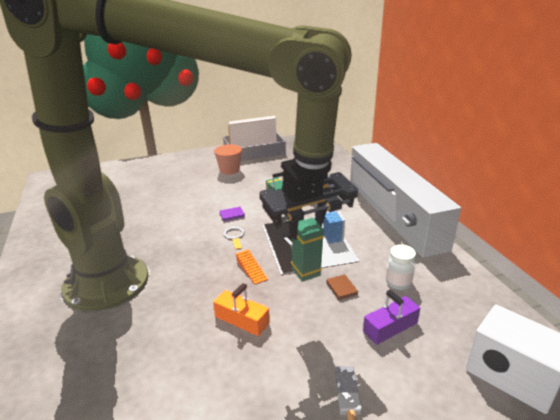

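```bash
cat >> h.py <<'E'
def place(tx,ty,gz,hd,t,off=.013):
    B=tilt(SY+hd,t,0); a=np.radians(SY+hd); h=np.array([np.cos(a),np.sin(a),0])
    g=stand(tx,ty,gz)+off*h; go(g+.019*B[:,2],B)
E
python3 - <<'E'
from h import *
place(-.065,-.08,.2,90,-9); place(-.065,-.08,.14,90,-9)
E
```

```text
t=15.3 move [0.698 0.266 0.31 ] [ 0.    -0.094  0.071] rows>=5.8
t=15.3 move [0.67  0.266 0.508] [ 0.    -0.094  0.071] rows>=6.3
```

Call:
servo_tool --series '[[[0.09,0.03,0.03,0,-0.01,0.01,0.45],[0.18,0.07,0.06,0,-0.02,0.02,0.45],[0.27,0.1,0.09,0,-0.03,0.03,0.45],[0.36,0.14,0.13,0,-0.045,0.035,0.45],[0.45,0.18,0.17,0,-0.06,0.045,0.45],[0.54,0.21,0.21,0,-0.07,0.055,0.45],[0.62,0.24,0.26,0,-0.08,0.065,0.45],[0.67,0.26,0.29,0,-0.09,0.07,0.45],[0.698,0.266,0.31,0,-0.094,0.071,0.45],[0.698,0.266,0.31,0,-0.094,0.071,0.45],[0.698,0.266,0.31,0,-0.094,0.071,0.45],[0.698,0.266,0.31,0,-0.094,0.071,0.45]]]'

```text
time_s: 16.35
tool_pos: [0.5099, -0.0819, 0.1823]
tool_rot: [179.9, 9.1, 84.3]
force: [-0.7, -0.3, -5.2]
grip_width: 0.05
grasp_force: 15.0
```

```bash
python3 hang.py 8; python3 - <<'E'
from h import *
place(-.065,-.08,.14,90,-9);place(-.065,-.08,.126,90,-9)
E
```

```text
16.35 [ 0.5099 -0.0819  0.1823] [179.9   9.1  84.3] [-0.69756973 -0.34911923 -5.24189868] [ 0.23997307 -0.1020845  -0.0003437 ]
grasp [ 0.51015284 -0.07892501  0.20105495]
side 796 axis [-0.005  0.218  0.976] tilt 12.6 normal [-0.201 -0.956  0.213] min [ 0.45  -0.131  0.085] max [ 0.535 -0.066  0.262]
wrist 8287 axis [-0.01  -0.098  0.995] tilt 5.6 normal [0.074 0.992 0.098] min [ 0.481 -0.104  0.081] max [ 0.562 -0.031  0.277]
t=16.4 move [ 0.042 -0.005  0.201] [ 0.001  0.    -0.002] rows>=1.5
t=16.4 move [ 0.049 -0.005  0.247] [ 0.001  0.    -0.002] rows>=1.8
```

View pics/wrist8.png

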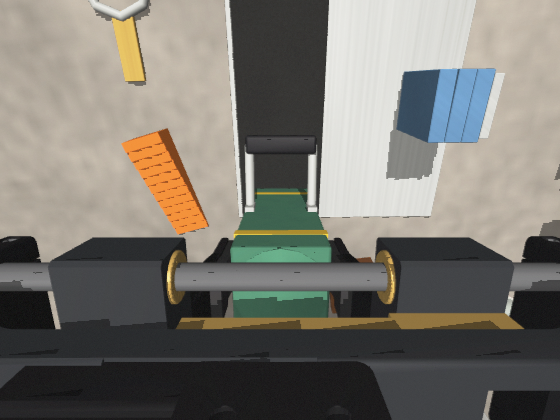

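```bash
python3 - <<'E'
from h import *
place(-.065,-.08,.14,90,-14);place(-.065,-.08,.126,90,-14)
E
```

```text
t=16.4 move [ 0.036 -0.005  0.201] [ 0.001 -0.027 -0.002] rows>=1.5
t=16.4 move [ 0.044 -0.005  0.247] [ 0.001 -0.027 -0.002] rows>=1.8
```

Call:
servo_tool --series '[[[0.01,-0.002,0.05,0,-0.01,0,0.45],[0.02,-0.004,0.1,0,-0.02,0,0.45],[0.03,-0.005,0.15,0,-0.027,0,0.45],[0.036,-0.005,0.2,0,-0.027,0,0.45],[0.036,-0.005,0.2,0,-0.027,0,0.45],[0.036,-0.005,0.2,0,-0.027,0,0.45]]]'

```text
time_s: 16.95
tool_pos: [0.5086, -0.0802, 0.1214]
tool_rot: [179.9, 13.9, 84.3]
force: [-0.4, 0.0, -5.0]
grip_width: 0.0497
grasp_force: 15.0
```

Call:
servo_tool --series '[[[0.001,0,0.01,0,0,0,0.45],[0.002,0,0.02,0,0,0,0.45],[0.003,0,0.03,0,0,0,0.45],[0.003,0,0.03,0,0,0,0.45]]]'

```text
time_s: 17.28
tool_pos: [0.5099, -0.0807, 0.1137]
tool_rot: [179.7, 13.9, 84.4]
force: [0.7, -0.3, -0.9]
grip_width: 0.0503
grasp_force: 15.0
```

```bash
python3 hang.py 9
```

```text
17.2833 [ 0.5099 -0.0807  0.1137] [179.7  13.9  84.4] [ 0.65032727 -0.29668393 -0.89550747] [ 0.24504058 -0.14777519  0.02212584]
grasp [ 0.5102895  -0.07610378  0.13217169]
side 678 axis [0.001 0.264 0.964] tilt 15.3 normal [-0.122 -0.957  0.262] min [ 0.463 -0.135  0.017] max [ 0.538 -0.035  0.236]
wrist 8459 axis [ 0.002 -0.006  1.   ] tilt 0.3 normal [ 0.012 -1.    -0.006] min [ 0.463 -0.124  0.006] max [ 0.558 -0.021  0.205]
```

Call:
servo_tool --series '[[[0,0,0.003,0,0,0,0.62],[0,0,0.003,0,0,0,0.7],[0,0,0.003,0,0,0,0.85],[0,0,0.003,0,0,0,1],[0,0,0.003,0,0,0,1],[0,0,0.003,0,0,0,1],[0,0,-0.08,0,0,0,1],[0,0,-0.18,0,0,0,1],[0,0,-0.28,0,0,0,1],[0,0,-0.38,0,0,0,1],[0,0,-0.48,0,0,0,1],[0,0,-0.48,0,0,0,1]]]'

```text
time_s: 18.38
tool_pos: [0.5152, -0.0435, 0.2587]
tool_rot: [179.2, 13.9, 84.4]
force: [1.8, 0.7, 0.5]
grip_width: 0.0868
grasp_force: 0.0
```

```bash
python3 - <<'E'
from h import *
o=get_obs();print(o['time_s'],o['tool_pos'],o['tool_rot'],o['qpos'])
c=cam('wrist');save(c,'w10.png');f=c['frame'];W=cloud(c)
L=inst(W); H,S,V=[x.astype(int) for x in cv2.split(cv2.cvtColor(f,cv2.COLOR_RGB2HSV))]
m=(H>60)&(H<95)&(S>50)&(V>25)&(L[...,2]>.13)&(L[...,2]<.16); P=L[m]; print(len(P),P.min(0),P.max(0))
go([.5881,.2748,.26],[180,0,96-0])
E
```

```text
18.3833 [ 0.51521137 -0.04353656  0.25872746] [179.20263422  13.85061781  84.42261662] [ 25.55921216   3.68492158 -34.6484804   98.1408708   15.85219172
  81.93407303 -17.23090035]
2226 [-0.08829091 -0.11801899  0.13002323] [-0.03884108 -0.06774945  0.14734628]
t=18.4 move [ 1.048  0.145 -0.271] [-0.005  0.077 -0.064] rows>=7.9
```

View pics/w10.png

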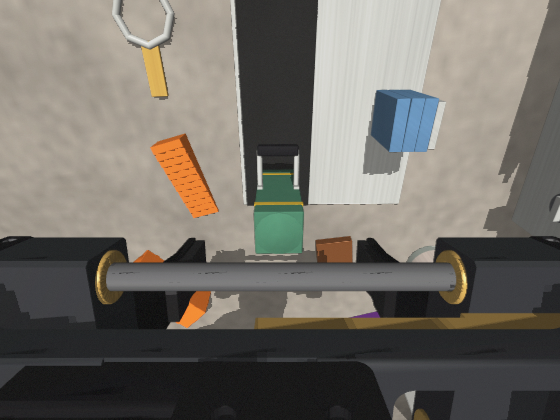

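Call:
servo_tool --series '[[[0.08,0.01,-0.06,0,0.01,-0.01,1],[0.2,0.03,-0.12,0,0.02,-0.02,1],[0.32,0.05,-0.17,0,0.03,-0.03,1],[0.44,0.07,-0.2,0,0.04,-0.04,1],[0.56,0.09,-0.23,0,0.05,-0.05,1],[0.68,0.1,-0.25,0,0.06,-0.06,1],[0.8,0.12,-0.27,0,0.07,-0.064,1],[0.9,0.135,-0.271,0,0.077,-0.064,1],[0.98,0.145,-0.271,0,0.077,-0.064,1],[1.0,0.145,-0.271,0,0.077,-0.064,1],[1.0,0.145,-0.271,0,0.077,-0.064,1],[1.0,0.145,-0.271,0,0.077,-0.064,1]]]'

```text
time_s: 19.43
tool_pos: [0.585, 0.2583, 0.2586]
tool_rot: [-178.7, -0.0, 95.9]
force: [-1.1, -0.6, -0.8]
grip_width: 0.0871
grasp_force: 0.0
```

```bash
python3 tin.py 11; python3 - <<'E'
from h import *
z=np.load('top0.npz'); W=z['W']; f=z['f']
H,S,V=[x.astype(int) for x in cv2.split(cv2.cvtColor(f,cv2.COLOR_RGB2HSV))]
m=np.zeros_like(V,bool); m[130:175,175:225]=1; m&=(S>100)&(H>105)&(H<130); P=W[m]
print('bowl',np.nanpercentile(P,[1,50,99],axis=0))
E
```

```text
[0.585  0.2583 0.2586] [-178.7   -0.    95.9] [ 15.  85. -30.]
wrist [584.9 312.9] [49.3 65.3] long axis 96.2
wrist [591.8 239.8] [49.7 50.2] long axis 96.3
wrist bar [0.5877 0.2797 0.0991] 480
top bar [ 0.6332 -0.4119  0.0969] 41
top bar [ 0.3099 -0.269   0.099 ] 45
bowl [[ 0.70372009  0.20668549 -0.00144412]
 [ 0.73353768  0.24234572  0.00750697]
 [ 0.76567751  0.27190593  0.03447655]]
```

Call:
servo_tool --grip_force 20 --series '[[[0.07,0.014,0.12,0,0,0,1],[0.07,0.014,0.25,0,0,0,1],[0.07,0.014,0.38,0,0,0,1],[0.07,0.014,0.5,0,0,0,1],[0.07,0.014,0.58,0,0,0,1],[0.07,0.014,0.61,0,0,0,1],[0.07,0.014,0.61,0,0,0,0.7],[0.07,0.014,0.61,0,0,0,0.5],[0.07,0.014,0.61,0,0,0,0.4],[0.07,0.014,0.61,0,0,0,0.3],[0.07,0.014,0.61,0,0,0,0.3],[0.07,0.014,0.61,0,0,0,0.3]]]'

```text
time_s: 20.53
tool_pos: [0.5843, 0.281, 0.0778]
tool_rot: [-178.9, -0.1, 95.9]
force: [1.4, 0.1, 1.0]
grip_width: 0.055
grasp_force: 0.8
```

Call:
servo_tool --series '[[[0,0,0,0,0,0,0.3],[0,0,-0.03,0,0,0,0.3],[0,0,-0.06,0,0,0,0.3],[0,0,-0.1,0,0,0,0.3],[0,0,-0.1,0,0,0,0.3],[0,0,-0.1,0,0,0,0.3]]]'

```text
time_s: 21.03
tool_pos: [0.5844, 0.2813, 0.1076]
tool_rot: [-178.9, -0.2, 95.9]
force: [-0.4, 0.2, -3.0]
grip_width: 0.0472
grasp_force: 20.0
```

```bash
python3 - <<'E'
from h import *
o=get_obs();print(o['time_s'],np.round(o['tool_pos'],4),o['force'],o['wrist_torque'])
c=cam('wrist');save(c,'w12.png'); f=c['frame'];W=cloud(c)
H,S,V=[x.astype(int) for x in cv2.split(cv2.cvtColor(f,cv2.COLOR_RGB2HSV))]
g=(H>60)&(H<95)&(S>60)&(V>25); P=W[g]; P=P[np.linalg.norm(P[:,:2]-[.588,.28],axis=1)<.12]
for y in np.arange(.18,.38,.02):
    k=(P[:,1]>=y)&(P[:,1]<y+.02)
    if k.sum()>20: print('%.2f'%y,k.sum(),np.round(np.percentile(P[k,2],[10,50,90]),3))
E
```

```text
21.0333 [0.5844 0.2813 0.1076] [-0.44258385  0.15526734 -3.04030455] [ 0.03221262 -0.10976122 -0.00201953]
0.22 196 [0.053 0.054 0.055]
0.26 1011 [0.072 0.075 0.078]
0.28 1662 [0.081 0.085 0.088]
0.30 2279 [0.09  0.094 0.098]
0.32 2263 [0.102 0.105 0.108]
0.34 3048 [0.083 0.099 0.108]
0.36 198 [0.068 0.072 0.078]
```

Call:
servo_tool --series '[[[0,0,0.03,0,0,0,0.3],[0,0,0.06,0,0,0,0.3],[0,0,0.09,0,0,0,0.3],[0,0,0.1,0,0,0,0.3],[0,0,0.1,0,0,0,0.6],[0,0,0.1,0,0,0,1],[0,0,0.1,0,0,0,1],[0,0,0.1,0,0,0,1],[0,0,0,0,0,0,1],[0,0,-0.13,0,0,0,1],[0,0,-0.26,0,0,0,1],[0,0,-0.38,0,0,0,1]]]'

```text
time_s: 22.08
tool_pos: [0.5862, 0.2799, 0.2217]
tool_rot: [-178.8, -0.1, 95.8]
force: [1.0, 0.2, 0.1]
grip_width: 0.0854
grasp_force: 0.0
```

Call:
servo_tool --series '[[[0,0,0,0,0,0,1],[0,0,0,0,0,0,1],[0,0,0,0,0,0,1],[0,0,0,0,0,0,1]]]'

```text
time_s: 22.42
tool_pos: [0.5857, 0.2797, 0.2184]
tool_rot: [-178.6, -0.0, 95.9]
force: [0.0, -0.5, -1.0]
grip_width: 0.0872
grasp_force: 0.0
```

```bash
python3 tin.py 13
```

```text
[0.5857 0.2797 0.2184] [-178.6   -0.    95.9] [ 16.  82. -33.]
wrist [576.6 344.9] [50.1 64.9] long axis 96.5
wrist [584.7 272. ] [49.9 51.6] long axis 96.3
wrist bar [0.5807 0.3116 0.0992] 615
top bar [ 0.6329 -0.4133  0.0973] 41
top bar [ 0.3106 -0.2662  0.0986] 53
```

```bash
python3 - <<'E'
from h import *
B=tilt(96.4-180,8,180)
p=np.array([.5807,.3116,0])+.048*np.array([-.1115,.9938,0])
go(p+[0,0,.2],B); go(p+[0,0,.014],B)
E
```

```text
t=22.5 move [ 0.267 -0.006  0.062] [-0.008 -0.045 -0.002] rows>=2.0
t=22.5 move [0.266 0.009 0.682] [-0.008 -0.045 -0.002] rows>=5.3
```

Call:
servo_tool --series '[[[0.09,-0.002,0.02,-0.003,-0.015,0,0.9],[0.18,-0.004,0.04,-0.006,-0.03,-0.001,0.9],[0.266,-0.006,0.062,-0.008,-0.045,-0.002,0.9],[0.266,-0.006,0.062,-0.008,-0.045,-0.002,0.9],[0.266,-0.005,0.062,-0.008,-0.045,-0.002,0.9],[0.266,-0.002,0.18,-0.008,-0.045,-0.002,0.9],[0.266,0,0.3,-0.008,-0.045,-0.002,0.9],[0.266,0.003,0.42,-0.008,-0.045,-0.002,0.9],[0.266,0.006,0.54,-0.008,-0.045,-0.002,0.9],[0.266,0.009,0.64,-0.008,-0.045,-0.002,0.9],[0.266,0.009,0.68,-0.008,-0.045,-0.002,0.9],[0.266,0.009,0.68,-0.008,-0.045,-0.002,0.9]]]'

```text
time_s: 23.52
tool_pos: [0.5753, 0.3568, 0.0125]
tool_rot: [-179.9, 8.2, 96.2]
force: [0.2, -0.3, 0.7]
grip_width: 0.0782
grasp_force: 0.0
```

Call:
servo_tool --grip_force 15 --series '[[[0,0,0,0,0,0,0.7],[0,0,0,0,0,0,0.55],[0,0,0,0,0,0,0.5],[0,0,0,0,0,0,0.45],[0,0,0,0,0,0,0.45],[0,0,0,0,0,0,0.45],[0,0,0,0,0,0,0.45],[0,0,0,0,0,0,0.45],[0,0,0,0,0,0,0.45]]]'

```text
time_s: 24.27
tool_pos: [0.5771, 0.3608, 0.018]
tool_rot: [179.7, 8.0, 96.3]
force: [-1.2, -0.5, 6.0]
grip_width: 0.05
grasp_force: 15.0
```

Call:
servo_tool --series '[[[-0.01,0,-0.04,0,0,0,0.45],[-0.03,0,-0.1,0,0,0,0.45],[-0.06,0,-0.16,0,0,0,0.45],[-0.1,0,-0.22,0,0,0,0.45],[-0.15,0,-0.28,0,0,0,0.45],[-0.21,0,-0.34,0,0,0,0.45],[-0.26,0,-0.4,0,0,0,0.45],[-0.3,0,-0.46,0,0,0,0.45],[-0.32,0,-0.54,0,0,0,0.45],[-0.33,0,-0.62,0,0,0,0.45],[-0.33,0,-0.7,0,0,0,0.45],[-0.33,0,-0.72,0,0,0,0.45]]]'

```text
time_s: 25.27
tool_pos: [0.5845, 0.2936, 0.2506]
tool_rot: [179.3, 7.8, 96.2]
force: [0.8, 0.0, -2.3]
grip_width: 0.05
grasp_force: 15.0
```

Call:
servo_tool --series '[[[0,0,0,0,0,0,0.45],[0,0,0,0,0,0,0.45],[0,0,0,0,0,0,0.45]]]'

```text
time_s: 25.52
tool_pos: [0.5827, 0.2917, 0.2425]
tool_rot: [179.9, 8.1, 96.3]
force: [-0.3, 0.2, -4.6]
grip_width: 0.0498
grasp_force: 15.0
```

```bash
python3 hang.py 14; python3 - <<'E'
from h import *
def pl(tx,ty,gz,t,off=.013):
    B=tilt(SY-90,t,180); a=np.radians(SY-90); h=np.array([np.cos(a),np.sin(a),0])
    go(stand(tx,ty,gz)+off*h+.019*B[:,2],B)
pl(-.065,.075,.2,-9)
E
```

```text
25.5167 [0.5827 0.2917 0.2425] [179.9   8.1  96.3] [-0.26097327  0.23273143 -4.55956131] [ 0.29993439 -0.08409948 -0.04616349]
grasp [0.58237554 0.29435137 0.26133327]
side 340 axis [0.051 0.217 0.975] tilt 12.9 normal [ 0.201  0.954 -0.223] min [0.556 0.245 0.145] max [0.608 0.298 0.271]
wrist 7963 axis [-0.003 -0.141  0.99 ] tilt 8.1 normal [ 0.097 -0.985 -0.14 ] min [0.547 0.277 0.149] max [0.609 0.337 0.337]
t=25.6 move [-0.726 -0.288  0.308] [-0.     0.094  0.066] rows>=6.0
```

View pics/side14.png

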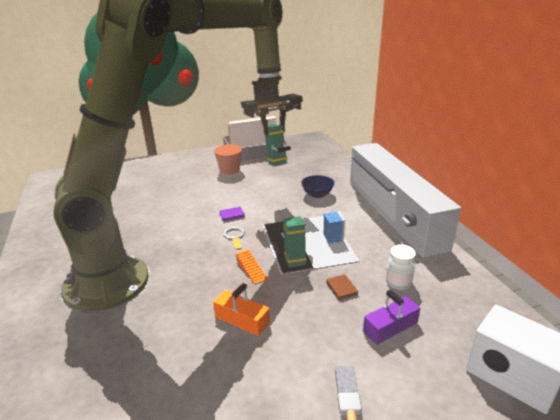

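```bash
cat > face.py <<'E'
from h import *
o=get_obs(); B=rot(o); g=np.array(o['tool_pos'])-.019*B[:,2]; print('grasp',g,inst(g),'F',o['force'])
for n in ('wrist','side'):
    c=cam(n); f=c['frame'];W=cloud(c)
    H,S,V=[x.astype(int) for x in cv2.split(cv2.cvtColor(f,cv2.COLOR_RGB2HSV))]
    m=(H>60)&(H<95)&(S>60)&(V>25); P=W[m]; P=P[(np.linalg.norm(P[:,:2]-g[:2],axis=1)<.06)&(P[:,2]<g[2]-.02)&(P[:,2]>g[2]-.115)]
    print(n,len(P))
    zs=np.arange(g[2]-.115,g[2]-.02,.015)
    for z in zs:
        k=P[(P[:,2]>=z)&(P[:,2]<z+.015)]
        if len(k)>15: print(round(z-g[2],3),len(k),np.round(np.percentile(k[:,1]-g[1],[10,50,90]),4))
E
python3 face.py
```

```text
grasp [0.5824214  0.29441521 0.26109138] [-0.0278671   0.3090662   0.26109138] F [ 0.29831276  0.03548966 -4.44974039]
wrist 753
-0.1 117 [0.0105 0.0128 0.0153]
-0.085 126 [0.0143 0.0164 0.019 ]
-0.07 141 [0.0173 0.0196 0.0219]
-0.055 215 [0.0205 0.023  0.0255]
-0.04 154 [0.0235 0.0258 0.0281]
side 223
-0.115 21 [-0.0475 -0.042  -0.0368]
-0.1 28 [-0.041  -0.0352 -0.0109]
-0.085 40 [-0.0406 -0.0361 -0.0146]
-0.07 19 [-0.0366 -0.0164 -0.0023]
-0.055 42 [-0.0318 -0.0268 -0.015 ]
-0.04 54 [-0.0291 -0.0248 -0.0196]
-0.025 19 [-0.027  -0.0231 -0.0211]
```

Call:
servo_tool --series '[[[-0.09,-0.03,0.03,0,0.01,0.01,0.45],[-0.18,-0.07,0.06,0,0.02,0.02,0.45],[-0.27,-0.1,0.09,0,0.03,0.03,0.45],[-0.36,-0.14,0.13,0,0.045,0.035,0.45],[-0.45,-0.18,0.17,0,0.06,0.045,0.45],[-0.54,-0.22,0.21,0,0.07,0.05,0.45],[-0.62,-0.25,0.26,0,0.08,0.06,0.45],[-0.68,-0.27,0.29,0,0.09,0.065,0.45],[-0.716,-0.288,0.308,0,0.094,0.066,0.45],[-0.716,-0.288,0.308,0,0.094,0.066,0.45],[-0.716,-0.288,0.308,0,0.094,0.066,0.45],[-0.716,-0.288,0.308,0,0.094,0.066,0.45]]]'

```text
time_s: 26.72
tool_pos: [0.5227, 0.0605, 0.1826]
tool_rot: [179.9, -9.1, 84.6]
force: [-0.4, -0.2, -3.2]
grip_width: 0.0502
grasp_force: 15.0
```

```bash
python3 face.py; python3 - <<'E'
from h import *
for gz in(.142,.126):
    B=tilt(SY-90,-9,180); a=np.radians(SY-90); h=np.array([np.cos(a),np.sin(a),0])
    go(stand(-.065,.078,gz)+.013*h+.019*B[:,2],B)
E
```

```text
grasp [0.52241007 0.05752791 0.20134369] [-0.06502398  0.06753708  0.20134369] F [-0.42344676 -0.23996855 -3.22230187]
wrist 1353
-0.115 47 [0.0495 0.0512 0.0528]
-0.1 84 [0.0454 0.0471 0.049 ]
-0.085 201 [0.0436 0.0455 0.0475]
-0.07 229 [0.0413 0.0432 0.0451]
-0.055 291 [0.039  0.041  0.0428]
-0.04 369 [0.0367 0.0386 0.0405]
-0.025 132 [0.0354 0.037  0.0388]
side 134
-0.085 18 [-0.0073 -0.0058 -0.0018]
-0.07 27 [-0.0099 -0.0072 -0.0036]
-0.055 46 [-0.0129 -0.0093 -0.004 ]
-0.04 39 [-0.0158 -0.0117 -0.0084]
t=26.8 move [-0.042 -0.001  0.194] [ 0.001 -0.     0.001] rows>=1.4
t=26.8 move [-0.05  -0.001  0.247] [ 0.001 -0.     0.001] rows>=1.8
```

```bash
python3 - <<'E'
from h import *
for gz in(.142,.126):
    B=tilt(SY-90,0,180); a=np.radians(SY-90); h=np.array([np.cos(a),np.sin(a),0])
    go(stand(-.065,.08,gz)+.010*h+.019*B[:,2],B)
E
```

```text
t=26.8 move [-0.035 -0.001  0.196] [ 0.001 -0.05   0.001] rows>=1.4
t=26.8 move [-0.043 -0.001  0.249] [ 0.001 -0.05   0.001] rows>=1.8
```

Call:
servo_tool --series '[[[-0.01,0,0.04,0,-0.015,0,0.45],[-0.02,0,0.08,0,-0.03,0,0.45],[-0.03,0,0.13,0,-0.045,0,0.45],[-0.035,-0.001,0.18,0.001,-0.05,0,0.45],[-0.035,-0.001,0.196,0.001,-0.05,0,0.45],[-0.035,-0.001,0.196,0.001,-0.05,0,0.45],[-0.035,-0.001,0.196,0.001,-0.05,0,0.45],[-0.035,-0.001,0.196,0.001,-0.05,0,0.45]]]'

```text
time_s: 27.48
tool_pos: [0.5232, 0.0578, 0.1236]
tool_rot: [180.0, -0.1, 84.5]
force: [0.5, -0.3, -3.7]
grip_width: 0.05
grasp_force: 15.0
```

```bash
python3 face.py
```

```text
grasp [0.52315908 0.05773349 0.14258984] [-0.06429797  0.06781312  0.14258984] F [ 0.51378402 -0.33198038 -3.73044098]
wrist 1497
-0.115 46 [0.0312 0.0328 0.0346]
-0.1 151 [0.0312 0.033  0.0348]
-0.085 234 [0.0313 0.0331 0.0349]
-0.07 228 [0.0312 0.0332 0.0349]
-0.055 342 [0.0313 0.0331 0.0349]
-0.04 385 [0.0314 0.0332 0.0349]
-0.025 111 [0.0315 0.0331 0.0348]
side 187
-0.085 21 [-0.021  -0.0182 -0.0121]
-0.07 32 [-0.0194 -0.0174 -0.0136]
-0.055 63 [-0.0217 -0.0171 -0.0124]
-0.04 64 [-0.0199 -0.0177 -0.014 ]
```

Exactly vertical. Lower to contact.

Call:
servo_tool --series '[[[0,0,0.01,0,0,0,0.45],[0,0,0.02,0,0,0,0.45],[0,0,0.03,0,0,0,0.45],[0,0,0.036,0,0,0,0.45],[0,0,0.036,0,0,0,0.45]]]'

```text
time_s: 28.0
tool_pos: [0.5261, 0.0579, 0.1164]
tool_rot: [179.6, -0.0, 84.5]
force: [-2.1, -1.2, 18.6]
grip_width: 0.0505
grasp_force: 15.0
```

Call:
servo_tool --series '[[[0,0,-0.006,0,0,0,0.45],[0,0,-0.012,0,0,0,0.45],[0,0,-0.012,0,0,0,0.45],[0,0,-0.012,0,0,0,0.45]]]'

```text
time_s: 28.33
tool_pos: [0.5236, 0.0577, 0.1166]
tool_rot: [179.9, -0.0, 84.5]
force: [0.3, -0.1, 6.0]
grip_width: 0.0504
grasp_force: 14.8
```

Call:
servo_tool --series '[[[0,0,-0.005,0,0,0,0.45],[0,0,-0.005,0,0,0,0.6],[0,0,-0.005,0,0,0,0.7],[0,0,-0.005,0,0,0,0.85],[0,0,-0.005,0,0,0,1],[0,0,-0.005,0,0,0,1],[0,0,-0.08,0,0,0,1],[0,0,-0.18,0,0,0,1],[0,0,-0.3,0,0,0,1],[0,0,-0.42,0,0,0,1],[0,0,-0.54,0,0,0,1],[0,0,-0.6,0,0,0,1]]]'

```text
time_s: 29.33
tool_pos: [0.5239, 0.0582, 0.3]
tool_rot: [179.7, -0.1, 84.5]
force: [0.8, 0.2, -0.0]
grip_width: 0.0869
grasp_force: 0.0
```

Call:
servo_tool --series '[[[0.1,0,0,0,0,0,1],[0.2,0,0,0,0,0,1],[0.3,0,0,0,0,0,1],[0.4,0,0,0,0,0,1],[0.5,0,0,0,0,0,1],[0.6,0,0,0,0,0,1],[0.7,0,0,0,0,0,1],[0.8,0,0,0,0,0,1],[0.9,0,0,0,0,0,1],[0.9,0,0,0,0,0,1],[0.9,0,0,0,0,0,1]]]'

```text
time_s: 30.25
tool_pos: [0.5471, 0.3287, 0.2948]
tool_rot: [-179.8, -0.1, 84.8]
force: [0.8, 0.4, -0.7]
grip_width: 0.087
grasp_force: 0.0
```

```bash
python3 - <<'E'
from h import *
o=get_obs();print(o['time_s'],o['tool_pos'])
c=cam('top');f=c['frame'];W=cloud(c); L=inst(W)
save(c,'top15.png')
im=cv2.resize(f[130:280,160:430],None,fx=2.8,fy=2.8); s=cam('side')['frame']
im2=cv2.resize(s[170:310,200:400],None,fx=2,fy=2)
out=np.zeros((im.shape[0],im.shape[1],3),np.uint8); cv2.imwrite('pics/end.png',im[...,::-1]); cv2.imwrite('pics/ends.png',im2[...,::-1])
H,S,V=[x.astype(int) for x in cv2.split(cv2.cvtColor(f,cv2.COLOR_RGB2HSV))]
m=(H>60)&(H<95)&(S>50)&(V>25)&(L[...,2]>.13)&(L[...,2]<.16)
n,l,st,_=cv2.connectedComponentsWithStats(m.astype(np.uint8))
for i in range(1,n):
    if st[i,4]>20: P=L[l==i]; print('tin',st[i,4],P.min(0),P.max(0))
b=(H>98)&(H<115)&(S>90)&(V>60)&(L[...,2]>.06); P=L[b]; P=P[(abs(P[:,1])<.05)&(P[:,0]>0)]
for x0 in np.arange(.05,.11,.007):
    k=(P[:,0]>=x0)&(P[:,0]<x0+.007)
    if k.sum()>5: print('%.3f'%x0,k.sum(),np.round([P[k,1].min(),P[k,1].max(),np.median(P[k,2])],4))
E
```

```text
30.25 [0.54711087 0.32874685 0.29479804]
tin 264 [-0.09274543  0.03817737  0.13055182] [-0.04563075  0.08627729  0.14998824]
tin 264 [-0.08816774 -0.11294489  0.13377059] [-0.04157752 -0.06673211  0.15179457]
0.057 37 [-0.0269  0.0221  0.0781]
0.064 36 [-0.0268  0.0224  0.079 ]
0.071 34 [-0.0264  0.0228  0.0784]
0.078 36 [-0.0263  0.023   0.0779]
0.085 36 [-0.0259  0.0234  0.0782]
0.092 35 [-0.0258  0.0237  0.0779]
```

View pics/ends.png

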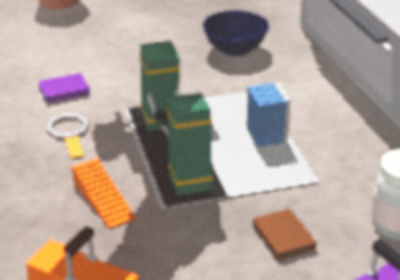

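```bash
python3 -c "
from h import *
print(env.sign_off())"
```

```text
the job is handed in; nothing more can be done
None
```

The job is handed in at about 30 s: the three tiles measured upright, tight to the backstop and edges lined up within about 1 mm, and both tins found in the scene stand upright, heavy end down, on the mat; the sign-off returned no verdict.

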